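Log the instrument tray, slide it out to the post and hold it level

TASK

Log the tray while it is still where it stands: squeeze the trigger of the scanner lying in its cradle fully against the grip, then let it spring back. Then slide the instrument tray, without lifting it off its stand, straight out over the end of the stand until its front end is in line with the marker post, for its underside to be inspected. It tips by itself out there, so finish while still holding it by its tail end, level and resting on the stand; do not let go, and leave the two jars and the timer alone.

Things in the scene. Friction and masses are not known exactly. Their poses are not given: they have to be found in the camera images.
- stand: Fixed low steel stand: a flat top 150 mm (x) by 260 mm (y), 100 mm high, with no rims, on four legs. Origin: centre of its footprint on the worktop, z up. The tray is slid out over its end at -y (to the robot's right), along the stand's own -y.
- tray: Loose perforated steel instrument tray, 288 x 151 x 36 mm, sheet walls 2 mm thick, 0.3 to 0.5 kg, lying on the stand. Origin: centre of its underside. Its +x runs along its length to the front end (the end to be slid out, along the stand's -y); at its tail end (-x) a grey tab stands up. Its balance point is about 8 mm behind its middle, so it tips once about 155 mm hang over the stand's end.
- tray_front (a point): Middle of the lower front edge of the tray, on its underside.
- tab_grip (a point): Point to grip on the upright grey tab clipped over the tail wall: the tab is 12 mm thick along the tray's length and 60 mm wide across it, and rises from the wall's top (36 mm above the tray's underside) to 86 mm. This point is mid-thickness, 66 mm above the underside, 286 mm behind tray_front. Axes as the tray's.
- post: Fixed marker post: a steel pin of 8 mm, 176 mm high, on a round foot of 42 mm. Origin: foot centre on the worktop; axes parallel to the stand's. It stands beyond the stand's end beside the tray's path, on the side away from the robot (30 mm clear of the tray). In line means: tray_front and the post's axis have the same y in the stand's frame.
- scanner: Fixed cradle with a pistol-shaped grey hand scanner lying on its side, grip towards the robot (-x), head away, nose to +y. Origin: under the grip at worktop height, z up. The grip spans y = -19 to +9 mm, x = -70 to +40 mm, 48 to 80 mm high, free on both sides, over a base plate 8 mm thick; the head (x = 45 to 95 mm, y = -50 to +75 mm) reaches 89 mm high.
- squeeze (a point): Where the fingers squeeze, 64 mm above the worktop: midway (along the scanner's y) between the back of the grip, 19 mm to -y, and the front of the fully squeezed trigger, 19 mm to +y. The unsqueezed trigger's front is 31 mm to +y. Centre the gripper here, pointing down and closing along the scanner's y; fingers end near 38 mm opening. Axes as the scanner's.
- trigger (a joint): Sprung black trigger, a bar 62 x 10 x 26 mm on the grip's nose side, hinged by the head: 0 = released, 0.25 rad = fully squeezed against the grip, about 7 N at the squeeze point. Springs back by itself.
- jar_small: Bystander: small white tub with a round lid, 58 mm wide, 57 mm high. Origin: centre of its underside.
- jar_large: Bystander: white tub with a round lid, 68 mm wide, 75 mm high. Origin: centre of its underside.
- timer: Bystander: white kitchen-type timer, 52 x 68 x 66 mm, right of the scanner. Origin: centre of its underside.
Things that resemble listed ones, but are neither listed nor needed, are in the scene too. Several things have the shape of the post; the one meant has the colours described above.

How it is judged (in metres and radians):
On the way, in this order (a step that is already met when the one before it is completed fails the run):
1. the trigger is squeezed fully while the tray is still in its place (value of joint trigger above 0.19 rad and distance of tray from where it was at the start of the episode below 0.02 m), for 0.1 s.
2. the trigger has sprung back, the tray still in its place (value of joint trigger below 0.05 rad and distance of tray from where it was at the start of the episode below 0.02 m), for 0.1 s.
At the end, for the whole second after the job is handed in: The tray's front end is within 8 mm of the post's line (along the stand), within 30 mm of the stand's centre line and 0.12 rad of straight, level within 0.05 rad, resting on the stand, not touching the post, still, and held by the fingers (over 1 N); the trigger is released (y of tray_front in the frame of post between -0.008 and 0.008 m and x of tray_front in the frame of stand between -0.03 and 0.03 m and angle between the x axis of tray and the y axis of stand, either way round below 0.12 rad and angle between tray's own z axis and vertical below 0.05 rad and z of tray_front in the frame of stand between 0.09 and 0.11 m and contact force between the fingers and tray above 1 N and contact force between tray and stand above 0.3 N and contact force between tray and post below 0.3 N and linear speed of tray below 0.02 m/s and value of joint trigger below 0.05 rad); the arm keeps its last pose, push and grip.
It fails at once if the tray is lifted off the stand (its tail or its front end more than 20 mm above the stand's top) (z of tab_grip in the frame of stand above 0.186 m or z of tray_front in the frame of stand above 0.12 m).
It fails at once if the tray tips or falls (angle between tray's own z axis and vertical above 0.2 rad).
It fails at once if a bystander is moved more than 30 mm (distance of any of jar_small, jar_large, timer from where it was at the start of the episode above 0.03 m).
It also fails if it takes over 54 s, if anything falls off the work surface, if the arm or the gripper's body presses on something with over 40 N, if the wrist force passes 120 N, or if a joint passes its speed limit or range.

ROBOT

A 6-joint arm with a two-finger parallel gripper is mounted at the origin on a cart in front of the work surface, level with it; the furniture and walls round the work are solid. World frame = base frame: x ahead of the robot, y to its left, z up, the work surface at z = 0. Lengths are in m, angles in degrees, forces in N, time in s.
With the tool pointing down it reaches from about 0.4 to 0.825 m from the base axis. Payload 7 kg.
Tool frame: the origin (TCP) lies midway between the tips of the shut fingers; the grasp point (between the pads) lies r.grip_depth behind it (r.grip_depth is the distance from the TCP to the grasp point, in m); z points along the fingers, y is the line along which they close (so a half turn about z gives the same grasp; the last joint's range is limited). The gripper opens to 88 mm and grips with 3 to 60 N. Pads are 19 mm wide; open, the fingers measure 130 mm over their backs; the gripper's body (78 mm by 193 mm) begins 47 mm behind the grasp point.
Start: joints at [-46.69, 20.546, 0.682, 0, -70.136, -16.507], TCP at [0.304, -0.602, 0.227] pointing down, gripper open.
Joint ranges: [-176.03, 176.03], [-82.01, 121.73], [-58.28, 71.71], [-173.87, 95.51], [-174.79, -0.11], [-173.66, 173.66]. Speed limits (degrees/s): [136.94, 136.94, 172.46, 180, 180, 180].

INTERFACE

Orientations are given as [roll, pitch, yaw] about the fixed x, y, z axes, in that order (R = Rz(yaw) Ry(pitch) Rx(roll)).
In Python, from plant import r gives the robot as it stands.
- The arm moves only by the tool run_rows, called after ">>>" by a JSON object that holds its "name" and its "arguments". Schema: {"type":"object","properties":{"ticks":{"type":"array","items":{"type":"array","items":{"type":"array","items":{"type":"number"},"minItems":6,"maxItems":6},"minItems":1,"maxItems":12},"minItems":1,"maxItems":1},"aperture":{"type":"number"},"grip_force":{"type":"number"},"only":{"type":"string"},"quiet":{"type":"boolean"},"lines":{"type":"string"}},"required":["ticks"],"additionalProperties":false}. ticks is a list that holds a single list of rows (three levels of brackets), with 1 to 12 rows, each of 6 numbers: dx, dy, dz in parts of the range, where 1.0 means 600 mm, then a rotation vector rx, ry, rz in shares of 360 degrees (1.0 is 360 degrees); each row is the pose to reach, as a shift and turn from the pose commanded when the call began, along the tool's axes at that moment; what a row does not reach only later rows make up. A row lasts 1/12 s, in which the tool goes at most 0.0417 m and 7.16 degrees, less where a joint would pass 70% of its speed; a pose out of reach is approached as far as the arm can. aperture is the finger opening in m, set as the call begins (left out keeps the last). The fingers move at their own pace and stop on an object; grip_force is the grip in N (left out, the last holds). Time passes only in rows, so rows that do not move let the fingers close. The tool returns the time, the measured TCP pose, the force, the opening and the grip force at its end. only (a regular expression) keeps the lines of the reply that match it, lines (a string "A,B") keeps lines A to B, and quiet returns only ok. A shift or turn number past 1, either way, is cut back to 1. Input that does not fit is refused with a message, and nothing moves.
- r.get_state(): the state, without advancing time (a new reading comes with each control period).
- r.capture(name): name is "scene" or "top" or "wrist"; returns a dict with "frame" (480x640x3 uint8, red, green, blue), "z_map" (480x640 float32, m along the optical axis (not along the pixel's ray), 0 where there is no reading), "fx", "fy", "cx", "cy" (pixels), "cam_to_world" (4x4, takes a point from camera to world coordinates). Camera axes: x right, y down, z forward; pixel columns grow to the right and rows downward; lengths in m; the calibration is good to about 2 mm. The wrist camera is an equidistant fisheye: a pixel r from the principal point sees the ray r / f radians off the axis. A picture is of the moment at which its call begins.
- r.close_job(): hands the job in; it is judged then, once.
The state is a dict: "time_s": time; "joints": joint angles; "qd": joint speeds; "joint_torque": joint torques, N m; "tcp_pos": TCP position; "eef_rot": TCP orientation; "contact_force": force on the tool from outside, world axes, zero at the start; "moment": the same for the moment, N m; "gripper_width": finger opening in m; "gripper_force": force on a finger pad.
Only numpy, scipy, OpenCV 4.12 (cv2) and the standard library are available. Lean on these libraries where they do the work, as an engineer would, in place of code of your own. Each camera call takes 0.05 s, during which the arm holds its last target. There are 200 camera calls.

## Working session

There is one attempt and no reset: what is moved stays moved. The work goes in short steps, Python scripts to look and compute and a tool call to move; the robot and the scene stay as the last step left them, time stands still between calls to the robot, and variables do not carry over. Pictures are saved under pics/ and viewed, at most 10 in all, crops included, and the job is handed in when it is done.

```bash
mkdir -p pics; ls; python3 - <<'E'
from plant import r
import cv2,numpy as np
for n in ("scene","top"):
    c=r.capture(n); cv2.imwrite(f"pics/{n}0.png",c["frame"][:,:,::-1]); np.savez(f"{n}0.npz",**c)
    print(n,c["fx"],c["fy"],c["cx"],c["cy"],c["cam_to_world"].round(3).tolist())
s=r.get_state();print(s, r.grip_depth)
E
```

```text
pics
scene 550.9097140550231 550.9097140550231 309.5602099748164 241.79964669681686 [[0.791, -0.416, 0.447, -0.047], [-0.611, -0.554, 0.566, -0.898], [0.012, -0.721, -0.693, 1.051], [0.0, 0.0, 0.0, 1.0]]
top 471.16961981331633 471.16961981331633 321.81893515635204 227.32162425142022 [[-0.028, -0.98, 0.198, 0.328], [-0.999, 0.031, 0.016, -0.154], [-0.021, -0.198, -0.98, 1.213], [0.0, 0.0, 0.0, 1.0]]
{'time_s': 0.1, 'joints': array([-4.66907425e+01,  2.05883883e+01,  6.38642808e-01, -1.84449386e-02,
       -7.01391862e+01, -1.65053106e+01]), 'qd': array([ 0.04965296, -0.12196068,  0.09165222, -0.0543502 ,  0.02080074,
        0.11735627]), 'joint_torque': array([-1.32003886e-03, -5.84163237e+01,  2.93753332e+01,  7.01544419e+00,
        1.02435448e-02, -8.16376291e-05]), 'tcp_pos': array([ 0.3041306 , -0.60208216,  0.22569936]), 'eef_rot': array([ 1.79909806e+02, -8.64245996e-03, -1.53202326e+02]), 'contact_force': array([-0.36350945, -0.34143104, -0.10292113]), 'moment': array([ 0.04701497, -0.03303312, -0.00230682]), 'gripper_force': 0.0, 'gripper_width': 0.08774997879548777} 0.0188
```

View pics/scene0.png

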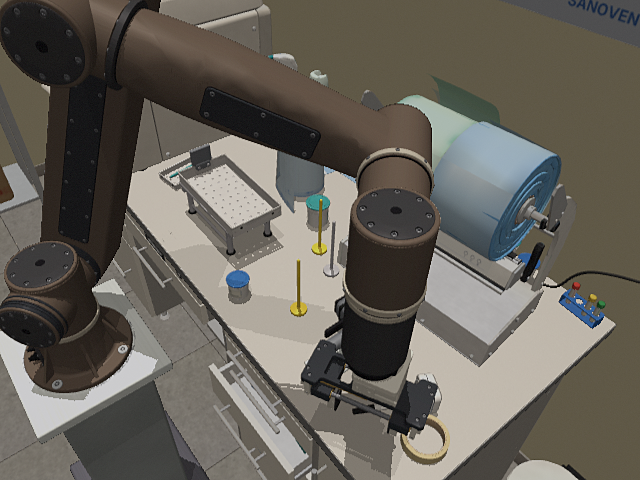

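View pics/top0.png

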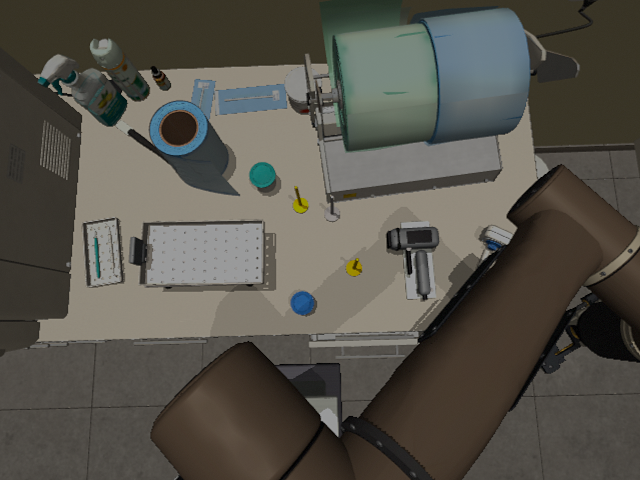

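The top view shows the tray at about (205,253) with its tab at the left (138,250), the scanner at (415,265) and the timer at (495,238). The jars are teal-lidded at (262,176) and blue-lidded at (303,303).

There are three post candidates: yellow (300,206), grey steel (332,213) and yellow (354,268). The steel one fits the description because it is steel-coloured and on the far side of the tray's path. I'll confirm it in an enlarged crop.

```bash
cat > h.py <<'E'
import numpy as np,cv2
def load(n): return dict(np.load(n+".npz"))
def ray(c,u,v,z):
    T=c["cam_to_world"]; d=T[:3,:3]@np.array([(u-c["cx"])/c["fx"],(v-c["cy"])/c["fy"],1]); o=T[:3,3]
    return o+d*(z-o[2])/d[2]
def cloud(c):
    v,u=np.mgrid[:480,:640]; z=c["z_map"]
    P=np.stack([(u-c["cx"])/c["fx"]*z,(v-c["cy"])/c["fy"]*z,z],-1)
    return P@c["cam_to_world"][:3,:3].T+c["cam_to_world"][:3,3]
E
python3 - <<'E'
from h import *
t=load("top0");s=load("scene0")
a=cv2.resize(t["frame"][200:310,120:520],None,fx=2,fy=2,interpolation=2)
b=cv2.resize(s["frame"][135:325,150:350],None,fx=1.9,fy=1.9,interpolation=2)
c=cv2.resize(t["frame"][210:310,370:470],(361,361),interpolation=2)
b=np.hstack([b,c]); o=np.zeros((a.shape[0]+361,800,3),np.uint8);o[:220]=a;o[220:,:b.shape[1]]=b[:361,:800]
cv2.imwrite("pics/crop1.png",o[:,:,::-1])
P=cloud(t); 
def rect(m,P,lab):
    q=P[m][:,:2].astype(np.float32); print(lab,len(q),cv2.minAreaRect(q),np.median(P[m][:,2]))
h=P[:,:,2]; print("table z",np.median(h[300:320,150:250]))
box=np.zeros((480,640),bool)
def B(r0,r1,c0,c1):
    b=box.copy();b[r0:r1,c0:c1]=1;return b
m=B(215,300,125,285)
for lo,hi in((.092,.112),(.125,.145),(.15,.195)): rect(m&(h>lo)&(h<hi),P,f"tray {lo}")
m=B(215,310,380,445)
for lo,hi in((.003,.02),(.04,.07),(.07,.084),(.084,.1)): rect(m&(h>lo)&(h<hi),P,f"scan {lo}")
for nm,(r0,r1,c0,c1) in dict(js=(160,195,245,280),jl=(285,318,288,320),timer=(222,255,480,513),post=(190,225,318,345),ye=(250,280,340,365),yb=(183,216,288,312)).items():
    rect(B(r0,r1,c0,c1)&(h>.004 if nm in("post","ye","yb") else h>.03),P,nm)
E
```

```text
table z -0.0009043182016531537
tray 0.092 7050 ((0.49629056453704834, 0.14684303104877472), (0.28600573539733887, 0.15130487084388733), 89.25957489013672) 0.10072377203941008
tray 0.125 712 ((0.4977627992630005, 0.14663787186145782), (0.2883666753768921, 0.15187598764896393), 89.39241790771484) 0.13446549668198227
tray 0.15 295 ((0.4986497163772583, 0.2870565950870514), (0.01373091246932745, 0.05886068567633629), 89.72820281982422) 0.18012565410901504
scan 0.003 1038 ((0.476766437292099, -0.3648484945297241), (0.16640236973762512, 0.2447470724582672), 87.00259399414062) 0.00653142244073357
scan 0.04 176 ((0.45758312940597534, -0.33776766061782837), (0.12679369747638702, 0.13881079852581024), 75.61004638671875) 0.06370854107926449
scan 0.07 853 ((0.4672315716743469, -0.3514317274093628), (0.12453155964612961, 0.17242750525474548), 85.65748596191406) 0.07783343430436873
scan 0.084 779 ((0.48939043283462524, -0.3546704351902008), (0.12192133069038391, 0.11780031770467758), 89.81053161621094) 0.08821130789907561
js 597 ((0.5368358492851257, -0.07680778205394745), (0.43972188234329224, 0.0667908564209938), 28.880252838134766) 0.07271726547186064
jl 449 ((0.3551928400993347, -0.0974494069814682), (0.11144115775823593, 0.05637877434492111), 37.5428352355957) 0.055135610954601955
timer 710 ((0.4253455698490143, -0.38181015849113464), (0.061526138335466385, 0.4928555190563202), 29.298452377319336) 0.0643094664366769
post 455 ((0.4952995777130127, -0.1452886015176773), (0.060619622468948364, 0.32911252975463867), 82.46367645263672) 0.024691144285709177
ye 227 ((0.4122203290462494, -0.1901472508907318), (0.061433397233486176, 0.18206346035003662), 72.81602478027344) 0.009477825186794853
yb 225 ((0.6533128619194031, -0.07241755723953247), (0.05444418638944626, 0.0769156888127327), 83.76535034179688) 0.010487409632122358
```

View pics/crop1.png

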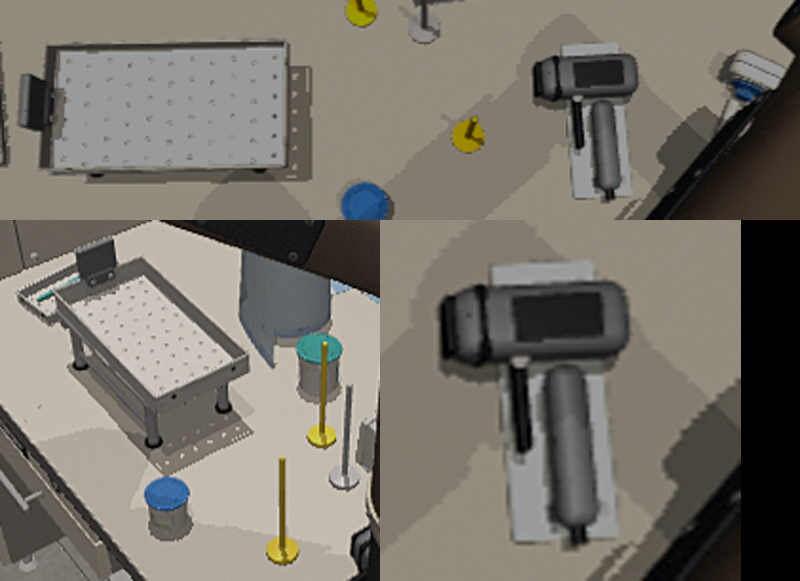

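The crop shows the steel-grey post at crop (425,27), which is top (332,213), with only its shadow near it. The two other posts, at crop (361,10) and (468,135), are clearly yellow. The scanner's grip runs at crop (568,440) with the black trigger at (521,405), so the grip leans a few degrees.

```bash
python3 - <<'E'
from h import *
t=load("top0");s=load("scene0")
def foot(c,u0,u1,v0,v1,lab,ztop=.004):
    P=cloud(c);h=P[:,:,2];m=np.zeros(h.shape,bool);m[v0:v1,u0:u1]=1
    f=m&(h>.003)&(h<.02); q=P[f]; md=np.median(q[:,:2],0); q=q[np.linalg.norm(q[:,:2]-md,axis=1)<.03]
    pin=m&(h>.04)&(h<.185); p=P[pin]; p=p[np.linalg.norm(p[:,:2]-md,axis=1)<.05]
    print(lab,"foot rect",cv2.minEnclosingCircle(q[:,:2].astype(np.float32)),q[:,:2].mean(0),"pin",len(p),p.mean(0) if len(p) else 0,p.max(0) if len(p) else 0)
foot(t,318,345,190,225,"top");foot(s,318,345,215,282,"scene")
P=cloud(t);h=P[:,:,2]
def axis(P,lab):
    q=P[:,:2];l=cv2.fitLine(q.astype(np.float32),cv2.DIST_HUBER,0,.01,.01).ravel();a=np.degrees(np.arctan2(l[1],l[0]));print(lab,len(q),"ang",a,"mean",q.mean(0),"min",q.min(0),"max",q.max(0));return l
for n,c in(("top",t),("scene",s)):
    P=cloud(c);h=P[:,:,2];X,Y=P[:,:,0],P[:,:,1]
    # tray long rims (z~.136): near rim and far rim
    for nm,x0 in(("near",.421),("far",.573)):
        m=(abs(X-x0)<.012)&(Y>.01)&(Y<.28)&(h>.128)&(h<.142)
        if m.sum()>20: axis(P[m],n+" rim "+nm)
    for nm,y0 in(("front",.003),("tail",.291)):
        m=(abs(Y-y0)<.01)&(X>.43)&(X<.56)&(h>.128)&(h<.142)
        if m.sum()>20: axis(P[m],n+" rim "+nm)
    m=(abs(X-.497)<.05)&(abs(Y-.288)<.02)&(h>.165)&(h<.195); axis(P[m],n+" tab")
    # stand legs in scene
P=cloud(t);h=P[:,:,2]
m=np.zeros(h.shape,bool);m[252:297,412:432]=1
g=m&(h>.066)&(h<.09); axis(P[g],"grip")
m=np.zeros(h.shape,bool);m[249:277,402:412]=1
k=m&(t["frame"].max(2)<60)&(h>.03); q=axis(P[k],"trig"); print(np.median(h[k]))
m=np.zeros(h.shape,bool);m[224:254,384:442]=1
k=m&(h>.055)&(h<.1); print("head",cv2.minAreaRect(P[k][:,:2].astype(np.float32)))
m=np.zeros(h.shape,bool);m[215:305,395:440]=1
k=m&(t["frame"].min(2)>150)&(h<.02)&(h>.003); print("plate",k.sum(),cv2.minAreaRect(P[k][:,:2].astype(np.float32)),P[k].mean(0))
E
```

```text
top foot rect ((0.6104950308799744, -0.16471435129642487), 0.02917681634426117) [ 0.60730898 -0.1618413 ] pin 185 [ 0.63613054 -0.16739761  0.08034697] [ 0.65804217 -0.1460039   0.17576019]
scene foot rect ((0.6282930374145508, -0.14317834377288818), 0.028569083660840988) [ 0.6227072  -0.15280804] pin 221 [ 0.62261699 -0.15899273  0.09137363] [ 0.6577204  -0.14369243  0.17652479]
top rim near 182 ang 89.20855 mean [0.42367531 0.14697912] min [0.42078471 0.01024906] max [0.42660429 0.27994184]
top rim far 196 ang 89.20516 mean [0.57122757 0.14688407] min [0.56820472 0.01017671] max [0.57498194 0.27993786]
top rim front 79 ang -0.5272729 mean [0.48323291 0.00422515] min [0.43012129 0.00247989] max [0.55874606 0.00675093]
top rim tail 87 ang -0.5400413 mean [0.4913831  0.28653982] min [0.43144141 0.28144034] max [0.55918412 0.29069292]
top tab 220 ang -2.2594042 mean [0.49892549 0.28551557] min [0.46921942 0.28068603] max [0.52808421 0.29403969]
scene rim near 120 ang 89.487564 mean [0.42265273 0.13845566] min [0.41906021 0.01022101] max [0.43123449 0.27899949]
scene rim far 152 ang 89.
[... 259 characters left out ...]
035 0.28710012] min [0.43212936 0.28101066] max [0.55965707 0.29477652]
scene tab 185 ang -0.5697429 mean [0.49620182 0.28539267] min [0.46677656 0.27785846] max [0.52808945 0.29588267]
grip 511 ang 1.4628657 mean [ 0.43790368 -0.374096  ] min [ 0.38382275 -0.39055433] max [ 0.49062419 -0.36032788]
trig 119 ang 2.3794122 mean [ 0.46810516 -0.34257263] min [ 0.43796396 -0.34868364] max [ 0.50023832 -0.33099203]
0.07445434340707391
head ((0.5188748836517334, -0.3559029698371887), (0.12533363699913025, 0.06499181687831879), 89.69511413574219)
plate 454 ((0.48193255066871643, -0.378712922334671), (0.19440698623657227, 0.0699506551027298), 1.3991755247116089) [ 0.46371251 -0.37861059  0.00721403]
```

Units first: shifts go in shares of 600 mm and turns go in shares of 360 degrees. So -0.235 m / 0.6 = -0.3917, 0.142 m / 0.6 = 0.2367, 25.4 degrees / 360 = 0.0706.

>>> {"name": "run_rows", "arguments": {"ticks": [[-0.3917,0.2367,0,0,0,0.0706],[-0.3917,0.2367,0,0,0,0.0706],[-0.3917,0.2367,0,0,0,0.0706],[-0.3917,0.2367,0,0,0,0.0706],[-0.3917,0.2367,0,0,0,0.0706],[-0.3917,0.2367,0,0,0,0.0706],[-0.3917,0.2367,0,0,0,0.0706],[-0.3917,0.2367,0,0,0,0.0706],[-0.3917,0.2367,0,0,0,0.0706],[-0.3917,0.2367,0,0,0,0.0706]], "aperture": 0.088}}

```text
refused: ticks: the value is too long (schema: maxItems 1). Nothing was moved.
```

I used the wrong layout. The manual says a list holding one list of rows, three levels of brackets; once more.

>>> {"name": "run_rows", "arguments": {"ticks": [[[-0.3917,0.2367,0,0,0,0.0706],[-0.3917,0.2367,0,0,0,0.0706],[-0.3917,0.2367,0,0,0,0.0706],[-0.3917,0.2367,0,0,0,0.0706],[-0.3917,0.2367,0,0,0,0.0706],[-0.3917,0.2367,0,0,0,0.0706],[-0.3917,0.2367,0,0,0,0.0706],[-0.3917,0.2367,0,0,0,0.0706],[-0.3917,0.2367,0,0,0,0.0706],[-0.3917,0.2367,0,0,0,0.0706]]], "aperture": 0.088}}

```text
time_s: 0.93
tcp_pos: [0.45, -0.3696, 0.2264]
eef_rot: [180.0, -0.0, -178.5]
contact_force: [-0.3, 0.6, -0.5]
gripper_width: 0.0877
gripper_force: 0.0
```

```bash
python3 - <<'E'
from plant import r
from h import *
c=r.capture("wrist");cv2.imwrite("pics/w1.png",c["frame"][:,:,::-1]);np.savez("w1.npz",**c)
t=load("top0");s=load("scene0");uv={}
for n,c,(u0,u1,v0,v1) in(("top",t,(318,346,202,226)),("scene",s,(318,346,260,282))):
    f=c["frame"][v0:v1,u0:u1].astype(int); m=((f[:,:,0]-f[:,:,2])<12)&(f.min(2)>120)
    k,l,st,ce=cv2.connectedComponentsWithStats(m.astype(np.uint8)); i=1+np.argmax(st[1:,4])
    x,y,w,hh,a=st[i]; print(n,"foot bbox",u0+x,v0+y,w,hh,a)
    ctr,_=cv2.minEnclosingCircle(np.argwhere(l==i)[:,::-1].astype(np.float32))
    uv=(u0+x+(w-1)/2,v0+y+(hh-1)/2);print(" bbox ctr",uv,ray(c,*uv,.005)," circ",ray(c,u0+ctr[0],v0+ctr[1],.005))
    P=cloud(c);h=P[:,:,2]
    mm=(abs(P[:,:,0]-.62)<.06)&(abs(P[:,:,1]+.155)<.03)&(h>.14)&(h<.185);vv,uu=np.nonzero(mm);
    if len(vv): print(" pin top px",uu.mean(),vv.mean(),vv.min(),P[mm].mean(0),np.median(P[mm],0))
P=cloud(t);h=P[:,:,2];m=(h>.1)&(P[:,:,1]>.3)&(P[:,:,0]>.2)&(P[:,:,0]<.62);q=P[m];print("left things min y",np.percentile(q[:,1],[0,1,5]) if len(q) else None)
P=cloud(s);h=P[:,:,2];m=(h>.15)&(P[:,:,1]>.32)&(P[:,:,0]>.2)&(P[:,:,0]<.62);q=P[m];print(len(q),np.percentile(q[:,1],[0,1,5]) if len(q) else None)
E
```

```text
top foot bbox 325 210 13 11 74
 bbox ctr (np.float64(331.0), np.float64(215.0)) [ 0.60469075 -0.15967528  0.005     ]  circ [ 0.60738623 -0.15976028  0.005     ]
 pin top px 331.3181818181818 198.5909090909091 196 [ 0.6072023  -0.16085327  0.16284884] [ 0.60694388 -0.1602099   0.16570442]
scene foot bbox 323 264 10 12 64
 bbox ctr (np.float64(327.5), np.float64(269.5)) [ 0.60209059 -0.15380644  0.005     ]  circ [ 0.60412975 -0.1557222   0.005     ]
 pin top px 333.1578947368421 226.26315789473685 220 [ 0.60671489 -0.16117927  0.1599728 ] [ 0.6063575  -0.16151023  0.1607455 ]
left things min y [0.50312492 0.50535668 0.50633041]
1193 [0.501578   0.50334566 0.50589502]
```

View pics/w1.png

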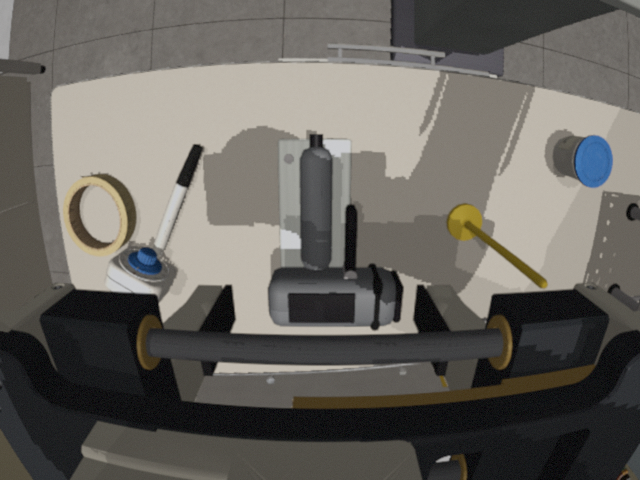

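The wrist view shows the grip at columns 301–332 and the trigger at 345–357 (rows 205–275). I'll check these against the TCP.

```bash
cat >> h.py <<'E'
def fray(c,u,v,z):
    T=c["cam_to_world"];a=np.array([u-c["cx"],v-c["cy"]]);n=np.hypot(*a);th=n/c["fx"]
    d=T[:3,:3]@np.array([*(a/n*np.sin(th)),np.cos(th)]);o=T[:3,3];return o+d*(z-o[2])/d[2]
E
python3 - <<'E'
from h import *
c=load("w1")
for l,u,v,z in(("grip-y",301,205,.064),("grip+y",332,205,.064),("grip-y",303,250,.064),("grip+y",331,250,.064),("gripend",316,149,.064),("trigtip",350,206,.077),("trig tip front",356,210,.077),("trig root front",356,275,.077),("head",270,297,.07),("head",402,297,.07),("head near",300,268,.085),("head far",300,325,.085)):
    print(l,fray(c,u,v,z).round(4))
E
```

```text
grip-y [ 0.438  -0.3906  0.064 ]
grip+y [ 0.4374 -0.3632  0.064 ]
grip-y [ 0.48   -0.3885  0.064 ]
grip+y [ 0.4794 -0.3629  0.064 ]
gripend [ 0.3885 -0.3783  0.064 ]
trigtip [ 0.4351 -0.3483  0.077 ]
trig tip front [ 0.4384 -0.3431  0.077 ]
trig root front [ 0.4982 -0.3401  0.077 ]
head [ 0.5259 -0.4194  0.07  ]
head [ 0.5234 -0.2937  0.07  ]
head near [ 0.4893 -0.3899  0.085 ]
head far [ 0.5468 -0.39    0.085 ]
```

Scaled: 0.181 m / 0.6 = 0.3017, -0.0015 m / 0.6 = -0.0025.

>>> {"name": "run_rows", "arguments": {"ticks": [[[0,-0.0025,0.0667,0,0,0],[0,-0.0025,0.1333,0,0,0],[0,-0.0025,0.2,0,0,0],[0,-0.0025,0.25,0,0,0],[0,-0.0025,0.2833,0,0,0],[0,-0.0025,0.3017,0,0,0],[0,-0.0025,0.3017,0,0,0],[0,-0.0025,0.3017,0,0,0]]], "aperture": 0.088}}

```text
time_s: 1.65
tcp_pos: [0.4499, -0.3721, 0.0458]
eef_rot: [-180.0, -0.0, -178.6]
contact_force: [1.1, 0.5, 0.5]
gripper_width: 0.0874
gripper_force: 0.0
```

>>> {"name": "run_rows", "arguments": {"ticks": [[[0,0,0,0,0,0],[0,0,0,0,0,0],[0,0,0,0,0,0],[0,0,0,0,0,0],[0,0,0,0,0,0],[0,0,0,0,0,0],[0,0,0,0,0,0],[0,0,0,0,0,0],[0,0,0,0,0,0],[0,0,0,0,0,0],[0,0,0,0,0,0],[0,0,0,0,0,0]]], "aperture": 0.0, "grip_force": 20}}

```text
time_s: 2.65
tcp_pos: [0.4503, -0.3715, 0.0459]
eef_rot: [-180.0, 0.0, -178.6]
contact_force: [-0.5, 0.7, 4.2]
gripper_width: 0.0392
gripper_force: 19.1
```

>>> {"name": "run_rows", "arguments": {"ticks": [[[0,0,0,0,0,0],[0,0,0,0,0,0],[0,0,0,0,0,0],[0,0,0,0,0,0],[0,0,0,0,0,0],[0,0,0,0,0,0]]], "aperture": 0.0, "grip_force": 35}}

```text
time_s: 3.15
tcp_pos: [0.4503, -0.3716, 0.0458]
eef_rot: [-180.0, 0.0, -178.6]
contact_force: [-1.0, -3.5, 5.2]
gripper_width: 0.0382
gripper_force: 33.6
```

```bash
python3 - <<'E'
from plant import r
import cv2
c=r.capture("wrist");cv2.imwrite("pics/w2.png",c["frame"][:,:,::-1])
E
```

```text
(no output)
```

View pics/w2.png

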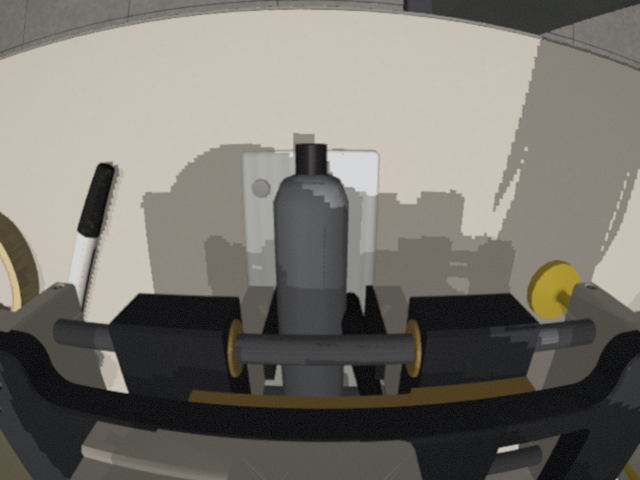

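The fingers hold the grip (310,300) and the trigger (350,320) squeezed, with the opening at 38.2 mm. Next I'll release and rise.

>>> {"name": "run_rows", "arguments": {"ticks": [[[0,0,0,0,0,0],[0,0,0,0,0,0],[0,0,0,0,0,0],[0,0,0,0,0,0],[0,0,0,0,0,0],[0,0,0,0,0,0],[0,0,0,0,0,0],[0,0,0,0,0,0],[0,0,0,0,0,0],[0,0,0,0,0,0]]], "aperture": 0.088, "grip_force": 20}}

```text
time_s: 4.03
tcp_pos: [0.45, -0.3713, 0.0455]
eef_rot: [180.0, -0.0, -178.6]
contact_force: [0.4, -0.1, 0.2]
gripper_width: 0.0875
gripper_force: 0.0
```

>>> {"name": "run_rows", "arguments": {"ticks": [[[0,0,-0.05,0,0,0],[0,0,-0.1167,0,0,0],[0,0,-0.1833,0,0,0],[0,0,-0.25,0,0,0],[0,0,-0.3167,0,0,0],[0,0,-0.3833,0,0,0],[0,0,-0.4167,0,0,0],[0,0,-0.4167,0,0,0]]]}}

```text
time_s: 4.7
tcp_pos: [0.4518, -0.3727, 0.302]
eef_rot: [-179.7, 0.5, -178.6]
contact_force: [0.4, -0.3, -0.4]
gripper_width: 0.0877
gripper_force: 0.0
```

```bash
python3 - <<'E'
from plant import r
from h import *
for n in("top","wrist"):
    c=r.capture(n);np.savez(n+"2.npz",**c);cv2.imwrite(f"pics/{n}2.png",c["frame"][:,:,::-1])
E
```

```text
(no output)
```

View pics/wrist2.png

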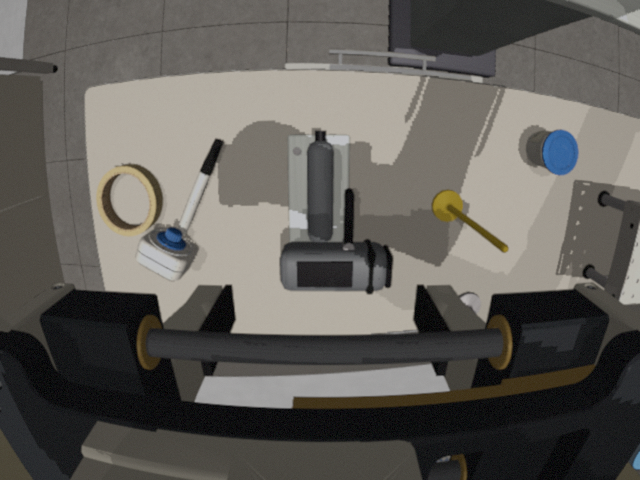

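The trigger is back out (350,215), so I'm moving over the tab.

Scaled: 0.44 m / 0.6 = 0.7333, 0.4 m / 0.6 = 0.6667, 2.2 degrees / 360 = 0.0061.

>>> {"name": "run_rows", "arguments": {"ticks": [[[-0.0067,0.0667,0,0,0,0.0061],[-0.0133,0.1333,0,0,0,0.0061],[-0.02,0.2,0,0,0,0.0061],[-0.0267,0.2667,0,0,0,0.0061],[-0.0333,0.3333,0,0,0,0.0061],[-0.04,0.4,0,0,0,0.0061],[-0.0467,0.4667,0,0,0,0.0061],[-0.0533,0.5333,0,0,0,0.0061],[-0.06,0.6,0,0,0,0.0061],[-0.0667,0.6667,0,0,0,0.0061],[-0.0733,0.7333,0,0,0,0.0061],[-0.0733,0.7333,0,0,0,0.0061]]], "aperture": 0.088}}

```text
time_s: 5.8
tcp_pos: [0.4831, 0.0748, 0.2938]
eef_rot: [-180.0, -0.1, 179.4]
contact_force: [1.5, -0.5, 0.5]
gripper_width: 0.0878
gripper_force: 0.0
```

>>> {"name": "run_rows", "arguments": {"ticks": [[[0.0167,0.0667,0,0,0,0],[0,0.1333,0,0,0,0],[-0.0083,0.2,0,0,0,0],[-0.0167,0.2667,0,0,0,0],[-0.025,0.3167,0,0,0,0],[-0.0333,0.35,0,0,0,0],[-0.0333,0.3567,0,0,0,0],[-0.0333,0.3567,0,0,0,0],[-0.0333,0.3567,0,0,0,0]]]}}

```text
time_s: 6.55
tcp_pos: [0.5057, 0.2828, 0.2942]
eef_rot: [-179.9, -0.1, 179.2]
contact_force: [0.1, -0.6, -0.5]
gripper_width: 0.0878
gripper_force: 0.0
```

```bash
python3 - <<'E'
from plant import r
from h import *
c=r.capture("wrist");np.savez("wrist3.npz",**c);cv2.imwrite("pics/wrist3.png",c["frame"][:,:,::-1])
print(r.get_state()["tcp_pos"],r.get_state()["joints"])
E
```

```text
[0.50588394 0.2823988  0.29476793] [ 4.84980070e+01  9.50557386e+00 -5.40662925e+00 -9.00753437e-03
 -7.51801645e+01 -1.39313315e+02]
```

View pics/wrist3.png

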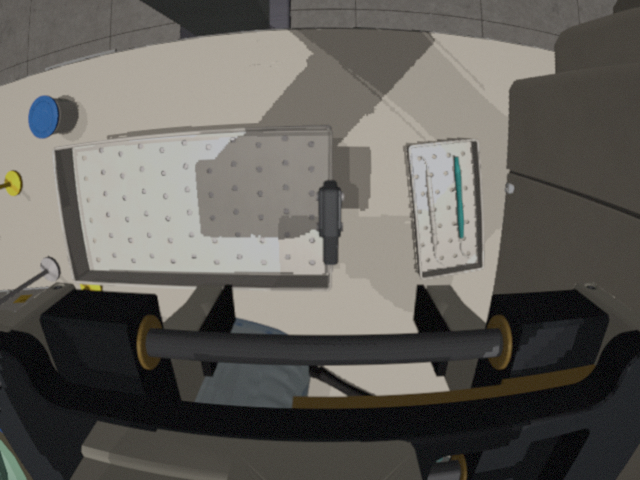

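The wrist view shows the tab at about (331,222). The tray is undisturbed, and the steel post's foot is at (50,266).

```bash
python3 - <<'E'
from h import *
c=load("wrist3")
for u,v in((331,190),(331,262),(325,250),(338,250),(319,225),(342,225)): print(u,v,fray(c,u,v,.186).round(4))
print("post foot",fray(c,50,267,.005))
f=c["frame"][175:272,312:350]; h,w=f.shape[:2]
m=(f.max(2)<75).astype(np.uint8)
print([ (175+i,(312+np.nonzero(m[i])[0][[0,-1]]).tolist()) for i in range(0,h,8) if m[i].any()])
P=cloud(load("top2"));h=P[:,:,2];m=(abs(P[:,:,0]-.498)<.04)&(abs(P[:,:,1]-.288)<.02)&(h>.181)&(h<.192);print(P[m].mean(0),P[m].min(0),P[m].max(0))
E
```

```text
331 190 [0.4704 0.2878 0.186 ]
331 262 [0.5261 0.2872 0.186 ]
325 250 [0.5163 0.2827 0.186 ]
338 250 [0.5164 0.2926 0.186 ]
319 225 [0.4966 0.2786 0.186 ]
342 225 [0.4968 0.2957 0.186 ]
post foot [ 0.6048753  -0.15989055  0.005     ]
[(183, [324, 336]), (191, [319, 338]), (199, [318, 337]), (207, [319, 337]), (215, [319, 338]), (223, [318, 337]), (231, [319, 340]), (239, [324, 337]), (247, [324, 336]), (255, [324, 336]), (263, [325, 335])]
[0.49931599 0.28726563 0.18486999] [0.46939914 0.28116    0.18104109] [0.52789945 0.29456278 0.18884144]
```

Scaled: 0.1475 m / 0.6 = 0.2458, 0.0078 m / 0.6 = 0.013.

>>> {"name": "run_rows", "arguments": {"ticks": [[[0.013,0.0083,0.0333,0,0,0],[0.013,0.0083,0.0833,0,0,0],[0.013,0.0083,0.15,0,0,0],[0.013,0.0083,0.2,0,0,0],[0.013,0.0083,0.2333,0,0,0],[0.013,0.0083,0.2458,0,0,0],[0.013,0.0083,0.2458,0,0,0],[0.013,0.0083,0.2458,0,0,0]]], "aperture": 0.07}}

```text
time_s: 7.27
tcp_pos: [0.4992, 0.2882, 0.1492]
eef_rot: [180.0, 0.1, 179.2]
contact_force: [0.4, 0.1, 1.1]
gripper_width: 0.0701
gripper_force: 0.0
```

>>> {"name": "run_rows", "arguments": {"ticks": [[[0,0,0,0,0,0],[0,0,0,0,0,0],[0,0,0,0,0,0],[0,0,0,0,0,0],[0,0,0,0,0,0],[0,0,0,0,0,0],[0,0,0,0,0,0],[0,0,0,0,0,0],[0,0,0,0,0,0],[0,0,0,0,0,0],[0,0,0,0,0,0]]], "aperture": 0.0, "grip_force": 30}}

```text
time_s: 8.18
tcp_pos: [0.4985, 0.2883, 0.148]
eef_rot: [-180.0, -0.0, 179.2]
contact_force: [-0.2, -1.3, -0.6]
gripper_width: 0.0122
gripper_force: 30.0
```

Scaled: -0.12 m / 0.6 = -0.2, -0.015 m / 0.6 = -0.025.

>>> {"name": "run_rows", "arguments": {"ticks": [[[0,-0.0083,0,0,0,0],[0,-0.025,0,0,0,0],[0,-0.0467,0,0,0,0],[0,-0.0683,0,0,0,0],[0,-0.09,0,0,0,0],[0,-0.1117,0,0,0,0],[0,-0.1333,0,0,0,0],[0,-0.155,0,0,0,0],[0,-0.175,0,0,0,0],[0,-0.19,0,0,0,0],[0,-0.2,0,0,0,0],[0,-0.2,0,0,0,0]]], "aperture": 0.0, "grip_force": 50}}

```text
time_s: 9.18
tcp_pos: [0.4966, 0.1668, 0.148]
eef_rot: [-179.9, -0.0, 179.1]
contact_force: [-0.1, -3.4, 1.2]
gripper_width: 0.0117
gripper_force: 50.0
```

```bash
python3 - <<'E'
from plant import r
from h import *
for n in("top","scene"):
    c=r.capture(n);np.savez(n+"4.npz",**c)
    P=cloud(c);h=P[:,:,2];Y=P[:,:,1];X=P[:,:,0]
    m=(abs(X-.497)<.06)&(Y>-.16)&(Y<-.06)&(h>.09)&(h<.142);q=P[m];print(n,len(q),np.percentile(q[:,1],[0,1,3,10]))
    for x0 in(.4225,.571):
        m=(abs(X-x0)<.012)&(Y>-.1)&(Y<.15)&(h>.128)&(h<.142);l=cv2.fitLine(P[m][:,:2].astype(np.float32),cv2.DIST_HUBER,0,.01,.01).ravel();print(np.degrees(np.arctan2(l[1],l[0])),P[m].mean(0), h[m].mean())
    m=(abs(X-.497)<.06)&(h>.094)&(h<.115)&(Y>-.1)&(Y<.15)
    q=P[m];print("floor slope",np.linalg.lstsq(np.c_[q[:,:2],np.ones(len(q))],q[:,2],rcond=None)[0])
a=load("top4");cv2.imwrite("pics/top4.png",a["frame"][:,:,::-1])
print(r.get_state()["tcp_pos"],r.get_state()["gripper_force"])
E
```

```text
top 1154 [-0.11876651 -0.11793887 -0.11657959 -0.11182893]
89.34409 [0.42164994 0.02936335 0.13460845] 0.1346084533501146
89.27977 [0.5690931  0.02284241 0.13386976] 0.13386975844580634
floor slope [-0.00113981 -0.00063642  0.10122113]
scene 747 [-0.12002405 -0.11859904 -0.11715766 -0.11609649]
89.236145 [0.42060708 0.02029728 0.13401915] 0.13401914747027643
89.16926 [0.56796601 0.01780912 0.13354947] 0.13354946685250318
floor slope [0.00154799 0.00053121 0.10097252]
[0.49668969 0.16760215 0.14796483] 50.00174939632416
```

View pics/top4.png

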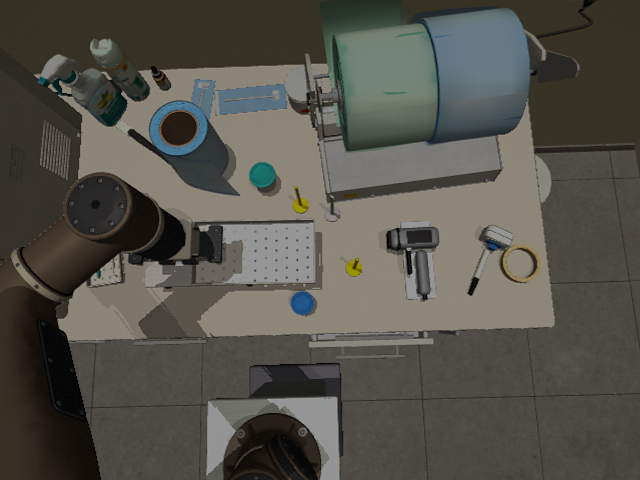

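The tray is level with its front at about (315,255), and the jars and yellow post are clear of its path. About 40 mm remain.

Scaled: -0.04 m / 0.6 = -0.0667, -0.038 m / 0.6 = -0.0633.

>>> {"name": "run_rows", "arguments": {"ticks": [[[0,-0.0083,0,0,0,0],[0,-0.02,0,0,0,0],[0,-0.0333,0,0,0,0],[0,-0.0467,0,0,0,0],[0,-0.0567,0,0,0,0],[0,-0.0633,0,0,0,0],[0,-0.0667,0,0,0,0],[0,-0.0667,0,0,0,0],[0,-0.0667,0,0,0,0],[0,-0.0667,0,0,0,0],[0,-0.0667,0,0,0,0]]]}}

```text
time_s: 10.2
tcp_pos: [0.4961, 0.1279, 0.148]
eef_rot: [-179.9, -0.0, 179.2]
contact_force: [1.0, -2.8, 1.5]
gripper_width: 0.0119
gripper_force: 50.0
```

```bash
python3 - <<'E'
from plant import r
from h import *
for n in("top","scene"):
    c=r.capture(n);np.savez(n+"5.npz",**c)
    P=cloud(c);h=P[:,:,2];Y=P[:,:,1];X=P[:,:,0]
    m=(abs(X-.497)<.06)&(Y>-.2)&(Y<-.1)&(h>.09)&(h<.142);q=P[m];print(n,len(q),np.percentile(q[:,1],[0,1,3,10]))
    m=(abs(X-.497)<.06)&(h>.094)&(h<.115)&(Y>-.14)&(Y<.1)
    q=P[m];print("floor slope",np.linalg.lstsq(np.c_[q[:,:2],np.ones(len(q))],q[:,2],rcond=None)[0])
    m=(abs(X-.607)<.02)&(abs(Y+.16)<.02)&(h>.14)&(h<.185);print("pin",np.median(P[m],0),P[m].mean(0))
    # exposed stand: near edge at tail
    m=(Y>.13)&(Y<.28)&(h>.094)&(h<.106)&(X>.38)&(X<.6);q=P[m]
    if len(q)>50:
        print("stand",len(q),q.min(0),q.max(0))
        b=np.linspace(.15,.27,13);e=[(y,q[abs(q[:,1]-y)<.006][:,0].min()) for y in b if (abs(q[:,1]-y)<.006).sum()>5];e=np.array(e)
        if len(e)>3: print(" edge slope deg",np.degrees(np.polyfit(e[:,0],e[:,1],1)[0]),e[:,1].round(4))
P=None
c=load("scene5");a=cv2.resize(c["frame"][130:330,150:380],(690,600),interpolation=2);cv2.imwrite("pics/s5.png",a[:,:,::-1])
s=r.get_state();print(s["tcp_pos"],s["eef_rot"],s["contact_force"],s["moment"],s["gripper_force"],s["gripper_width"])
E
```

```text
top 1151 [-0.15761533 -0.15675014 -0.1556019  -0.15188585]
floor slope [-0.00070426  0.00031475  0.10107437]
pin [ 0.60649164 -0.16013001  0.1677498 ] [ 0.60685836 -0.16073791  0.1641605 ]
stand 1324 [0.42227078 0.13047246 0.09403512] [0.49305909 0.27991434 0.10560375]
 edge slope deg -0.016513704840157524 [0.4232 0.4234 0.4234 0.424  0.4226 0.4225 0.4226 0.4228 0.4232 0.4234
 0.4237 0.4239 0.4225]
scene 763 [-0.15841508 -0.15720624 -0.15654477 -0.15536396]
floor slope [ 0.00088732 -0.00071339  0.10136605]
pin [ 0.60613228 -0.16187276  0.16086073] [ 0.60647462 -0.16142233  0.16023825]
stand 904 [0.41945814 0.13009279 0.09424791] [0.5656786  0.27999193 0.10594953]
 edge slope deg 0.3254185414379921 [0.4216 0.4216 0.4221 0.4202 0.4216 0.4195 0.4217 0.4204 0.4214 0.4228
 0.4215 0.4219 0.422 ]
[0.49610877 0.1280712  0.14796627] [-1.79945525e+02 -3.53678252e-02  1.79210308e+02] [ 0.66190948 -2.92436318  2.05544279] [-0.95664929 -0.27277022 -0.01385362] 49.99992549419403 0.01173687486428167
```

View pics/s5.png

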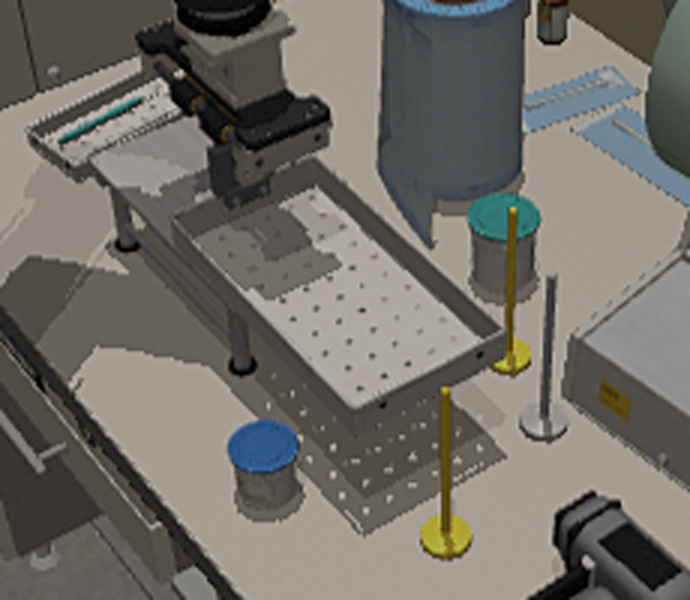

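The tray is level and held, about 1.5 mm short of the line. I'll nudge it, let it settle and hand in.

Scaled: -0.0015 m / 0.6 = -0.0025, -0.001 m / 0.6 = -0.0017.

>>> {"name": "run_rows", "arguments": {"ticks": [[[0,-0.0017,0,0,0,0],[0,-0.0025,0,0,0,0],[0,-0.0025,0,0,0,0],[0,-0.0025,0,0,0,0],[0,-0.0025,0,0,0,0],[0,-0.0025,0,0,0,0],[0,-0.0025,0,0,0,0],[0,-0.0025,0,0,0,0]]]}}

```text
time_s: 10.97
tcp_pos: [0.4965, 0.1272, 0.1481]
eef_rot: [180.0, 0.0, 179.2]
contact_force: [-1.0, 3.6, 1.1]
gripper_width: 0.0117
gripper_force: 50.0
```

```bash
python3 -c "
from plant import r
print(r.close_job())"
```

```text
the job is handed in; nothing more can be done
None
```

I handed the job in at about 11 s, but no verdict came back: the trigger was squeezed and sprang back, and the tray is level on the stand, held by its tab, its front within about 2 mm of the steel post's line by my measurements.

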